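# Put the tessera jar away in the roll-top bin

### The arm

A 7-joint arm with a two-finger parallel gripper is mounted at the origin on the work surface. World frame = base frame: x ahead of the robot, y to its left, z up, the work surface at z = 0. Lengths are in m, angles in rad, forces in N, time in s.
With the tool pointing down it reaches from about 0.425 to 0.925 m from the base axis. Payload 6.8 kg.
Tool frame: the origin (TCP) lies on the centre line of the jaws, within the pads' length; the fingertips stand bot.tip_reach ahead of it and the grasp point (between the pads) lies 3 mm ahead of it (bot.tip_reach is the distance from the TCP to the fingertips, in m); z points along the fingers, y is the line along which they close (so a half turn about z gives the same grasp; the last joint's range is limited). The gripper opens to 85 mm and grips with 20 to 120 N. Pads are 22 mm wide; open, the fingers measure 114 mm over their backs; the gripper's body (76 mm by 85 mm) begins 54 mm behind the grasp point. The pads swing forward as they close: fully open they stand 13 mm farther back than shut.
Start: joints at [-1.278, 0.477, 0.022, 1.555, -0.011, 1.109, -0.083], TCP at [0.263, 0.622, 0.253] pointing down, gripper open.
Joint ranges: [-2.96, 2.96], [-0.34, 2.1], [-1.41, 1.46], [0.24, 2.44], [-1.37, 4.51], [0.17, 1.92], [-2.96, 2.96]. Speed limits (rad/s): [2.39, 2.39, 3.14, 3.14, 3.14, 3.14, 3.14].

### API

Orientations are given as a unit quaternion [w, x, y, z].
In Python, from station import bot gives the robot as it stands.
- The arm moves only by the tool jog_arm, never from a script. Its argument "deltas" is a list of rows, each a list of 7 numbers: the shift along the world's x, y, z in m, then the turn, a rotation vector about the world's x, y, z in rad, then the opening, from 0 (shut) to 1 (fully open). In form: [[x, y, z, rx, ry, rz, grip], ...]. A call has 1 to 10 rows; each row shifts and turns the commanded pose from where the row before left it; what a row does not reach is not made up. A row lasts 1/10 s, in which the tool goes at most 50 mm and 8.59 degrees, less where a joint would pass 70% of its speed; a pose out of reach is approached as far as the arm can. A call with a gripper value outside its range is refused whole. The fingers move at their own pace and stop on an object; "newtons" is the grip in N (left out, the last holds). Time passes only in rows, so rows that do not move let the fingers close. It gives the time, the measured TCP pose, the force, the opening and the grip force at its end, in the units of the state.
- bot.get_obs(): the state, without advancing time (a new reading comes with each control period).
- bot.read_camera(name): name is "scene" or "top"; returns a dict with "img" (420x560x3 uint8, red, green, blue), "K" (3x3 intrinsics, pixels), "dist_coeffs" ([k1, k2, p1, p2, k3] as OpenCV has them; the pictures are not rectified), "eye" and "attitude" of the camera in the world. Camera axes: x right, y down, z forward; pixel columns grow to the right and rows downward; lengths in m; the calibration is good to about 2 mm. A picture is of the moment at which its call begins. There is no depth.
- bot.hand_in(): hands the job in; it is judged then, once.
The state is a dict: "t": time; "q": joint angles; "joint_vel": joint speeds; "joint_torque": joint torques, N m; "eef_pos": TCP position; "tool_rot": TCP orientation; "contact_force": force on the tool from outside, world axes, zero at the start; "torque": the same for the moment, N m; "gripper_width": opening from 0.0 (shut) to 1.0 (fully open); "grasp_force": force on a finger pad.
Only numpy, scipy, OpenCV 4.12 (cv2) and the standard library are available. Lean on these libraries where they do the work, as an engineer would, in place of code of your own. Each camera call takes 0.05 s, during which the arm holds its last target. There are 200 camera calls.

### The job

Clear up the mosaic bench before grouting: stand the short jar of tesserae upright on the floor of the open roll-top bin (the tall jar is too high for it), then roll the bin's slatted cover fully shut along its track. Let go of everything at the end.

Things in the scene. Friction and masses are not known exactly. Their poses are not given: they have to be found in the camera images.
- jar_center (a point): Centre of the SHORT clear glass jar of yellow tesserae with a flat metal lid: straight-sided, 54 mm thick, 80 mm high, about 0.25 kg; this point is on its axis, half-way up, z along the axis. It stands on the table left or right of the bin; on the other side stands a like jar, as thick but 150 mm high, a bystander.
- bin: Wooden roll-top bin fixed to the table, 308 deep (x), 274 wide (y), 199 mm high. Origin: centre of its underside; x from front to back (front faces the robot), z up. Track axis: along y, 45 mm above the origin. Floor 12 mm up, 250 mm wide inside; front wall 104 mm high, inner face at x = -131. The open cover's front edge is at x = +10 to +40, so reach in from above about x = -50, y = 0.
- cover (a joint): Turn of the slatted wooden cover about the track axis, rad: 0 fully shut (front edge down at the front wall), 1.45 the end, rolled up and back. It starts open, 1.2 to 1.4. Slats 144 mm in outer radius about the track axis. It stays where it is left; rolling it takes about 3 to 6 N at the handle.
- cover_handle (a point): Middle of the cover's steel bar: 12 mm thick, 130 long, along the bin's y, a post at each end, 38 mm clear of the slats (to its centre), 182 mm from the track axis. Shut: 40 degrees above level to the front (bin x = -139, z = 162); opening by q raises it to 40 degrees + q. Pinch from above, a finger before and behind; it turns between them. Shut, open only 10 mm each way: slats are near.
Not all that is in view belongs to the job. Of the things that look like the part that bears jar_center, the smallest one is meant.

How it is judged:
On the way, in this order (a step that is already met when the one before it is completed fails the run):
1. the short jar stands upright on the bin's floor and is let go (x of jar_center in the frame of bin between -0.11 and 0.09 m and y of jar_center in the frame of bin between -0.1 and 0.1 m and z of jar_center in the frame of bin below 0.06 m and angle between jar_center's own z axis and vertical below 0.17 rad and contact force between the fingers and jar below 0.2 N), for 0.2 s.
2. the cover is rolled fully shut (value of joint cover below 0.09 rad), for 0.2 s.
At the end, for the whole second after the job is handed in: The short jar stands upright (within 10 degrees), at rest, on the floor inside the bin, and the cover is fully shut (within 0.09 rad, about 13 mm of travel at the slats) (x of jar_center in the frame of bin between -0.11 and 0.09 m and y of jar_center in the frame of bin between -0.1 and 0.1 m and z of jar_center in the frame of bin below 0.06 m and angle between jar_center's own z axis and vertical below 0.17 rad and linear speed of jar below 0.03 m/s and value of joint cover below 0.09 rad); the robot touches nothing.
It also fails if it takes over 59 s, if anything falls off the work surface, if the arm or the gripper's body presses on something with over 40 N, if the wrist force passes 120 N, or if a joint passes its speed limit or range.

## Working session

There is one attempt and no reset: what is moved stays moved. The work goes in short steps, Python scripts to look and compute and a tool call to move; the robot and the scene stay as the last step left them, time stands still between calls to the robot, and variables do not carry over. Pictures are saved under pics/ and viewed, at most 10 in all, crops included, and the job is handed in when it is done.

Besides the shell and the picture viewer there is one more tool, called after "Request:" as name(argument=value, ...) on one line, values as JSON. jog_arm: Moves the arm, as the interface text tells. Its arguments: {"type":"object","properties":{"deltas":{"type":"array"},"newtons":{"type":"number"}},"required":["deltas"]}

```bash
mkdir -p pics; ls
python3 - <<'E'
from station import bot
import cv2,numpy as np,pickle
d={}
for n in("scene","top"):
    c=bot.read_camera(n);d[n]=c
    cv2.imwrite(f"pics/{n}0.png",c["img"][...,::-1])
    print(n,c["K"],c["dist_coeffs"],c["eye"],c["attitude"])
pickle.dump(d,open("c0.pkl","wb"))
print(bot.get_obs(),bot.tip_reach)
E
```

```text
pics
scene [[483.69986002   0.         281.92381424]
 [  0.         483.69986002 210.15809122]
 [  0.           0.           1.        ]] [-0.01992333  0.          0.          0.          0.        ] [ 0.83025788 -0.22812944  1.13684154] [-0.13610718  0.86923076  0.46980897 -0.07205732]
top [[450.52066593   0.         273.04214573]
 [  0.         450.52066593 209.54103933]
 [  0.           0.           1.        ]] [0.04278778 0.         0.         0.         0.        ] [ 0.45482578 -0.02811632  1.1601017 ] [ 0.03114746 -0.70562146  0.70682067 -0.03915008]
{'t': 0.1, 'q': array([-1.27809254,  0.47774524,  0.02234015,  1.55637514, -0.01146723,
        1.10928906, -0.08307393]), 'joint_vel': array([-0.00120793, -0.00170288, -0.00106726, -0.00338803, -0.00073849,
        0.00127657,  0.0008067 ]), 'joint_torque': array([ 5.52559897e-03, -5.97763503e+01,  1.61463730e+00, -2.81951898e+01,
        1.29450296e-02,  5.04042691e-03, -2.58391665e-06]), 'eef_pos': array([0.26317455, 0.62103073, 0.2523947 ]), 'tool_rot': array([-9.28637106e-05,  1.99032403e-01,  9.79992546e-01, -8.39176446e-04]), 'contact_force': array([ 0.22838396, -0.03871554,  0.64923857]), 'torque': array([ 0.00710901,  0.03715961, -0.02211533]), 'grasp_force': 0.0, 'gripper_width': 0.9978922965153072} 0.022
```

View pics/scene0.png

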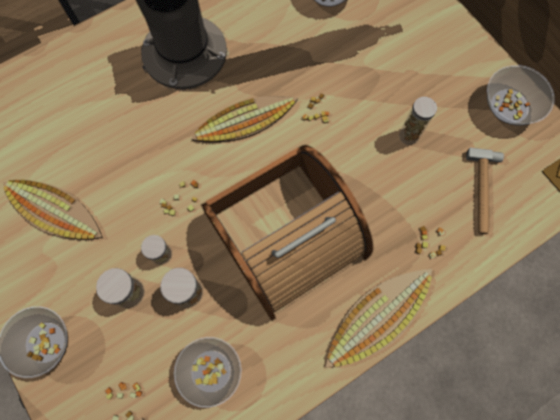

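View pics/top0.png

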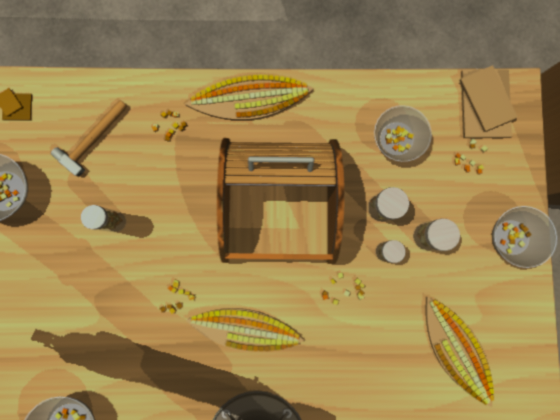

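The candidates for the short jar, in top-image pixels, are the grey lids at (393,252), (393,205) and (442,235) on the right, and (93,217) on the left, which looks tall in the scene view. The two other right-hand lids are wider, so I choose (393,252), the smallest. I'll check it in a crop with rough measurements.

```bash
cat > h.py <<'E'
import cv2,numpy as np
from scipy.spatial.transform import Rotation as R
def rot(c): a=c["attitude"]; return R.from_quat([a[1],a[2],a[3],a[0]]).as_matrix()
def plane(c,uv,z):
    n=cv2.undistortPoints(np.array(uv,float).reshape(-1,1,2),c["K"],c["dist_coeffs"]).reshape(-1,2)
    d=np.c_[n,np.ones(len(n))]@rot(c).T; e=np.array(c["eye"])
    return e+d*((z-e[2])/d[:,2])[:,None]
def proj(c,P):
    M=rot(c).T; return cv2.projectPoints(np.array(P,float).reshape(-1,1,3),cv2.Rodrigues(M)[0],-M@np.array(c["eye"]),c["K"],c["dist_coeffs"])[0].reshape(-1,2)
E
python3 - <<'E'
import pickle;from h import *
d=pickle.load(open("c0.pkl","rb"));t=d["top"];s=d["scene"]
for n,p,q in(("small",(393,252),(153,247)),("b",(393,205),(179,286)),("c",(442,235),(115,287)),("tall",(93,217),(424,108))):
    for z in (.08,.15): print(n,z,plane(t,[p],z)[0].round(3),plane(s,[q],z)[0].round(3))
print(plane(t,[(221,261),(342,261)],.104).round(3))
a=cv2.resize(t["img"][120:280,200:470],(800,474),interpolation=cv2.INTER_CUBIC)[...,::-1]
b=cv2.resize(s["img"][225:315,90:210],(160,120),interpolation=cv2.INTER_CUBIC)
cv2.imwrite("pics/c1.png",a)
cv2.imwrite("pics/c2.png",cv2.resize(s["img"][140:320,90:380],(800,497),interpolation=cv2.INTER_CUBIC)[...,::-1])
E
```

```text
small 0.08 [ 0.46  -0.327  0.08 ] [ 0.464 -0.33   0.08 ]
small 0.15 [ 0.46  -0.307  0.15 ] [ 0.488 -0.323  0.15 ]
b 0.08 [ 0.573 -0.33   0.08 ] [ 0.572 -0.324  0.08 ]
b 0.15 [ 0.566 -0.31   0.15 ] [ 0.589 -0.318  0.15 ]
c 0.08 [ 0.501 -0.444  0.08 ] [ 0.497 -0.443  0.08 ]
c 0.15 [ 0.498 -0.417  0.15 ] [ 0.519 -0.429  0.15 ]
tall 0.08 [0.545 0.388 0.08 ] [0.52  0.398 0.08 ]
tall 0.15 [0.539 0.361 0.15 ] [0.541 0.356 0.15 ]
[[ 0.44   0.081  0.104]
 [ 0.44  -0.201  0.104]]
```

View pics/c1.png

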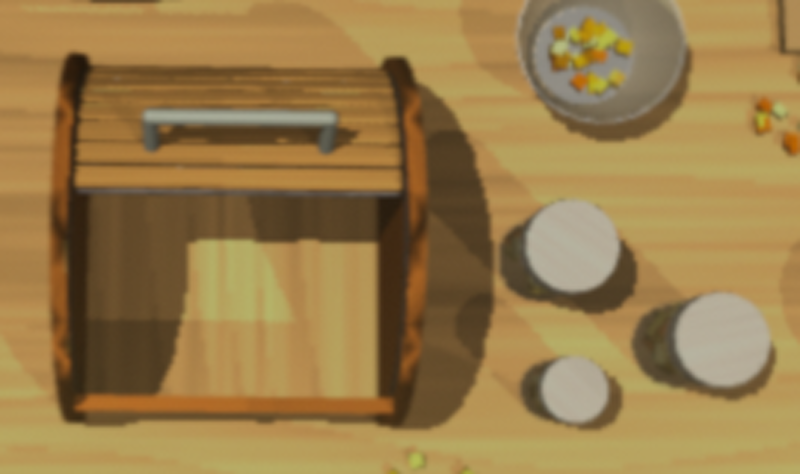

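View pics/c2.png

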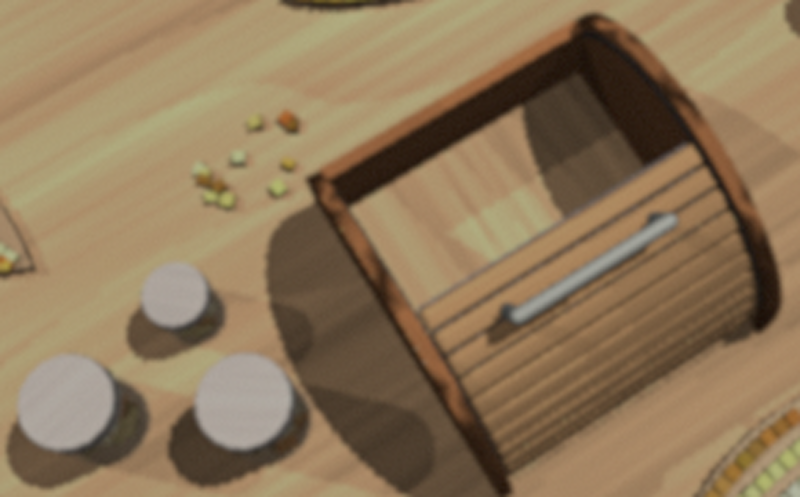

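The crop shows the small jar's lid at top px (393.7,251.6), about 55 mm wide. The other two right-hand lids are about 77 mm wide, and (93,217) triangulates to a height of 0.15 m, so it is the tall jar. The choice is confirmed: the jar centre is at about (0.462,-0.329). Next I'll fit the bin.

Run:
```python
import pickle;from h import *
from scipy.optimize import least_squares
d=pickle.load(open("c0.pkl","rb"));t=d["top"];s=d["scene"]
tt=lambda p:np.array(p)*270/800+(200,120)
ss=lambda p:np.array(p)*290/800+(90,140)
def W(v,P): c,n=np.cos(v[2]),np.sin(v[2]); P=np.array(P); return np.c_[v[0]+c*P[:,0]-n*P[:,1],v[1]+n*P[:,0]+c*P[:,1],P[:,2]]
def H(q,y): a=np.radians(40)+q; return (-.182*np.cos(a),y,.045+.182*np.sin(a))
def pts(v):
    w=[(-.131,.125,.104),(-.131,-.125,.104)]
    h=[H(v[3],.065),H(v[3],-.065)]
    return W(v,w+h)
def pix(v): return proj(t,pts(v)),proj(s,pts(v))
ot=tt([(84,398),(382,397),(147,117),(335,118)]); os_=ss([(578,72),(350,203),(672,219),(510,316)])
f=lambda v: np.concatenate([(pix(v)[0]-ot).ravel(),(pix(v)[1]-os_).ravel()])
r=least_squares(f,[.58,-.06,0,1.3],loss="soft_l1")
v=r.x;print(v.round(4),f(v).round(1));np.save("bin.npy",v)
print("handle",W(v,[H(v[3],0)]).round(3),"shut",W(v,[H(0,0)]).round(3),"drop",W(v,[(-.05,0,.012)]).round(3))
ims=[]
for c,n in((t,"t"),(s,"s")):
    a=c["img"][...,::-1].copy();a=cv2.resize(a,None,fx=2,fy=2)
    ar=np.linspace(0,np.pi,30)
    L=[[(-.154*np.cos(x),y,.045+.154*np.sin(x)) for x in ar] for y in(.137,-.137,.125,-.125)]
    L+=[[(-.131,.125,.104),(-.131,-.125,.104)],[H(v[3],.065),H(v[3],-.065)]]
    e=np.radians(0); 
    for l in L: cv2.polylines(a,[np.int32(proj(c,W(v,l))*2*8)],False,(0,255,0),1,cv2.LINE_AA,3)
    j=[(.462+.027*np.cos(x),-.329+.027*np.sin(x),.08) for x in np.linspace(0,6.3,30)]
    cv2.polylines(a,[np.int32(proj(c,j)*16)],True,(0,0,255),1,cv2.LINE_AA,3)
    ims.append(a)
o=np.vstack([cv2.resize(ims[0][230:570,380:860],(400,284)),cv2.resize(ims[1][270:650,250:760],(400,298))])
cv2.imwrite("pics/fit.png",np.hstack([ims[0][230:570,400:800],ims[1][290:630,370:770]]))
```

```text
[ 0.5945 -0.0581  0.005   1.2154] [ -0.9  -3.2   5.7  -3.6   1.6   0.3  -0.7  -0.4   0.5 -12.6  -9.1  -3.7
  -2.1  -0.2   2.    0.1]
handle [[ 0.656 -0.058  0.216]] shut [[ 0.455 -0.059  0.162]] drop [[ 0.545 -0.058  0.012]]
```

View pics/fit.png

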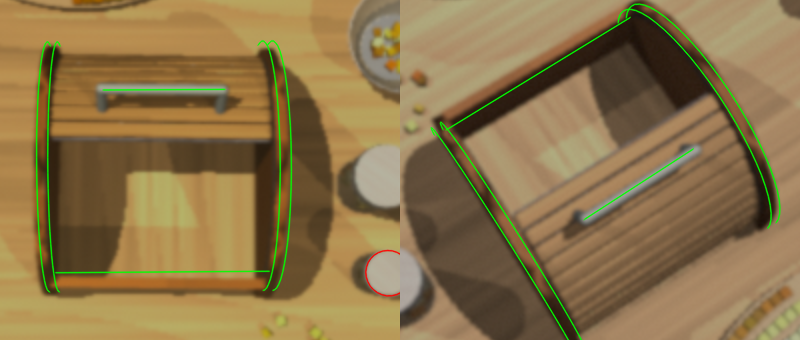

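The first fit had two misclicked wall corners in it. I'll refit with better points from this overlay.

```bash
cat > fit.py <<'E'
import pickle;from h import *
from scipy.optimize import least_squares
d=pickle.load(open("c0.pkl","rb"));t=d["top"];s=d["scene"]
tt=lambda p:(np.array(p)+(400,230))/2
ss=lambda p:(np.array(p)-(400,0)+(370,290))/2
def W(v,P): c,n=np.cos(v[2]),np.sin(v[2]); P=np.array(P); return np.c_[v[0]+c*P[:,0]-n*P[:,1],v[1]+n*P[:,0]+c*P[:,1],P[:,2]]
def H(q,y): a=np.radians(40)+q; return (-.182*np.cos(a),y,.045+.182*np.sin(a))
def P(v): return W(v,[(-.131,.125,.104),(-.131,-.125,.104),H(v[3],.065),H(v[3],-.065),(-.154,.137,.045),(-.154,-.137,.045),(.149,.131,.084),(.149,-.131,.084)])
ot=tt([(52,281),(264,280),(98,90),(226,90),(43,292),(285,293),(53,47),(267,48)])
os_=ss([(631,20),(446,128),(698,149),(580,220)])
f=lambda v: np.concatenate([(proj(t,P(v))-ot).ravel(),(proj(s,P(v)[:4])-os_).ravel()])
if __name__=="__main__":
    r=least_squares(f,[.58,-.06,0,1.3],loss="soft_l1");v=r.x
    print(v.round(4));print(f(v).reshape(-1,2).round(1).tolist());np.save("bin.npy",v)
    print("handle",W(v,[H(v[3],0)]).round(3),"shut",W(v,[H(0,0)]).round(3),"drop",W(v,[(-.05,0,.012)]).round(3))
    for k in(0,1):
        g=least_squares(lambda v:f(v)[:16] if k==0 else np.r_[f(v)[16:]],v).x; print(k,g.round(4))
E
python3 fit.py
```

```text
[ 0.5895 -0.0566 -0.0082  1.2452]
[[0.0, -2.9], [1.2, -1.7], [2.0, -0.5], [-1.1, 0.0], [1.7, 1.1], [-7.8, 1.3], [-0.3, -1.5], [0.2, -1.0], [-0.1, -3.3], [-0.5, -2.3], [-2.0, 0.2], [1.9, -0.7]]
handle [[ 0.656 -0.057  0.215]] shut [[ 0.45  -0.055  0.162]] drop [[ 0.54  -0.056  0.012]]
0 [ 0.5875 -0.0575  0.0014  1.2543]
1 [ 0.5958 -0.0583 -0.0079  1.2132]
```

Request:
jog_arm(deltas=[[0.024,-0.042,0.007,0,0,-0.117,1],[0.024,-0.042,0.007,0,0,-0.117,1],[0.024,-0.042,0.007,0,0,-0.117,1],[0.024,-0.042,0.007,0,0,-0.117,1],[0.024,-0.042,0.007,0,0,-0.117,1],[0.024,-0.042,0.007,0,0,-0.117,1],[0.024,-0.042,0.007,0,0,-0.117,1],[0.024,-0.042,0.007,0,0,-0.117,1],[0.024,-0.042,0.007,0,0,-0.117,1],[0.024,-0.042,0.007,0,0,-0.117,1]], newtons=30)

```text
t: 1.1
eef_pos: [0.5037, 0.1996, 0.3235]
tool_rot: [-0.0, 0.709, 0.705, -0.0]
contact_force: [1.7, -0.2, 0.7]
gripper_width: 1.0
grasp_force: 0.0
```

Request:
jog_arm(deltas=[[-0.003,-0.045,0,0,0,0,0.85],[-0.003,-0.045,0,0,0,0,0.85],[-0.003,-0.045,0,0,0,0,0.85],[-0.003,-0.045,0,0,0,0,0.85],[-0.003,-0.045,0,0,0,0,0.85],[-0.003,-0.045,0,0,0,0,0.85],[-0.003,-0.045,0,0,0,0,0.85],[-0.003,-0.045,0,0,0,0,0.85],[-0.003,-0.045,0,0,0,0,0.85],[0,0,0,0,0,0,0.85]])

```text
t: 2.1
eef_pos: [0.4742, -0.2102, 0.3236]
tool_rot: [0.001, 0.711, 0.704, -0.001]
contact_force: [-0.1, 0.0, -0.7]
gripper_width: 0.85
grasp_force: 0.0
```

Request:
jog_arm(deltas=[[-0.003,-0.03,0,0,0,0,0.85],[-0.003,-0.03,0,0,0,0,0.85],[-0.003,-0.03,0,0,0,0,0.85],[-0.003,-0.029,0,0,0,0,0.85],[0,0,-0.04,0,0,0,0.85],[0,0,-0.04,0,0,0,0.85],[0,0,-0.04,0,0,0,0.85],[0,0,-0.04,0,0,0,0.85],[0,0,-0.04,0,0,0,0.85],[0,0,0,0,0,0,0.85]])

```text
t: 3.1
eef_pos: [0.4615, -0.3196, 0.1186]
tool_rot: [-0.005, 0.707, 0.707, -0.001]
contact_force: [-0.2, 0.4, 0.6]
gripper_width: 0.849
grasp_force: 0.0
```

Run:
```python
from station import bot
from h import *
s=bot.read_camera("scene");t=bot.read_camera("top")
print(bot.get_obs()["eef_pos"])
a=cv2.resize(s["img"][190:340,60:240],(480,400),interpolation=cv2.INTER_CUBIC)
b=cv2.resize(t["img"][160:300,340:480],(320,320),interpolation=cv2.INTER_CUBIC);b=np.vstack([b,np.zeros((80,320,3),np.uint8)])
cv2.imwrite("pics/pre.png",np.hstack([a,b])[...,::-1])
```

```text
[ 0.46423942 -0.32235058  0.12358911]
```

View pics/pre.png

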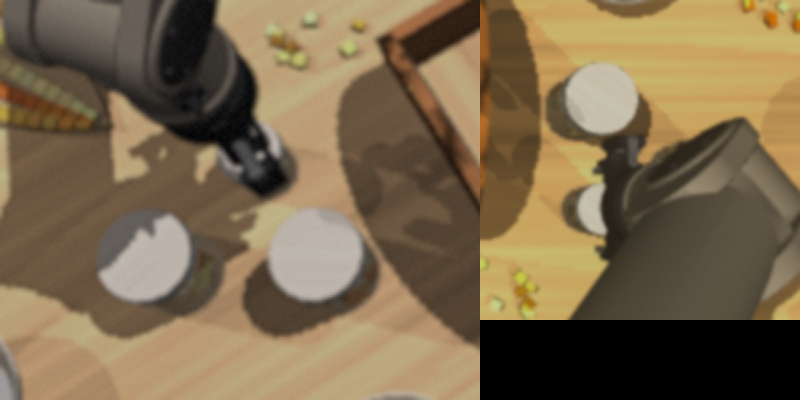

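The gripper straddles the lid at scene crop (255,160), with clear gaps to both neighbours. I'll correct by about 6 mm in y and descend.

Request:
jog_arm(deltas=[[-0.002,-0.006,0,0,0,0,0.85],[0,0,0,0,0,0,0.85],[0,0,-0.02,0,0,0,0.85],[0,0,-0.02,0,0,0,0.85],[0,0,-0.02,0,0,0,0.85],[0,0,-0.013,0,0,0,0.85],[0,0,0,0,0,0,0.85],[0,0,0,0,0,0,0.85]])

```text
t: 4.0
eef_pos: [0.4628, -0.329, 0.0512]
tool_rot: [0.001, 0.707, 0.707, 0.0]
contact_force: [-0.6, 0.9, 0.4]
gripper_width: 0.846
grasp_force: 0.0
```

Request:
jog_arm(deltas=[[0,0,0,0,0,0,0.5],[0,0,0,0,0,0,0.4],[0,0,0,0,0,0,0.4],[0,0,0,0,0,0,0.4],[0,0,0,0,0,0,0.4],[0,0,0,0,0,0,0.4],[0,0,0,0,0,0,0.4]], newtons=30)

```text
t: 4.7
eef_pos: [0.4631, -0.329, 0.0516]
tool_rot: [0.001, 0.707, 0.707, 0.0]
contact_force: [-0.8, 1.3, 6.3]
gripper_width: 0.62
grasp_force: 31.0
```

Request:
jog_arm(deltas=[[0,0,0.01,0,0,0,0.4],[0,0,0.02,0,0,0,0.4],[0,0,0.03,0,0,0,0.4],[0,0,0,0,0,0,0.4],[0,0,0,0,0,0,0.4]])

```text
t: 5.2
eef_pos: [0.4626, -0.3283, 0.1109]
tool_rot: [0.001, 0.707, 0.707, 0.0]
contact_force: [0.2, 0.3, -3.5]
gripper_width: 0.623
grasp_force: 32.7
```

Request:
jog_arm(deltas=[[0,0,0.038,0,0,0,0.4],[0,0,0.038,0,0,0,0.4],[0,0,0.038,0,0,0,0.4],[0,0,0.038,0,0,0,0.4],[0,0,0.038,0,0,0,0.4],[0.01,0.034,0,0,0,0,0.4],[0.01,0.034,0,0,0,0,0.4],[0.01,0.034,0,0,0,0,0.4],[0.01,0.034,0,0,0,0,0.4],[0,0,0,0,0,0,0.4]])

```text
t: 6.2
eef_pos: [0.5037, -0.186, 0.2985]
tool_rot: [-0.002, 0.704, 0.71, 0.0]
contact_force: [0.9, 0.0, -1.3]
gripper_width: 0.625
grasp_force: 33.7
```

Request:
jog_arm(deltas=[[0.009,0.034,0,0,0,0,0.4],[0.009,0.034,0,0,0,0,0.4],[0.009,0.034,0,0,0,0,0.4],[0.009,0.034,0,0,0,0,0.4],[0,0,0,0,0,0,0.4],[0,0,0,0,0,0,0.4],[0,0,0,0,0,0,0.4]])

```text
t: 6.9
eef_pos: [0.5376, -0.0578, 0.2997]
tool_rot: [-0.0, 0.708, 0.707, -0.001]
contact_force: [0.8, -0.0, -1.6]
gripper_width: 0.626
grasp_force: 33.7
```

Request:
jog_arm(deltas=[[0,0,-0.03,0,0,0,0.4],[0,0,-0.03,0,0,0,0.4],[0,0,-0.03,0,0,0,0.4],[0,0,-0.03,0,0,0,0.4],[0,0,-0.03,0,0,0,0.4],[0,0,-0.03,0,0,0,0.4],[0,0,-0.025,0,0,0,0.4],[0,0,-0.015,0,0,0,0.4],[0,0,0,0,0,0,0.4],[0,0,0,0,0,0,0.4]])

```text
t: 7.9
eef_pos: [0.5388, -0.0573, 0.0809]
tool_rot: [0.0, 0.708, 0.707, 0.0]
contact_force: [-0.2, -0.2, -2.2]
gripper_width: 0.626
grasp_force: 33.5
```

Request:
jog_arm(deltas=[[0,0,-0.005,0,0,0,0.4],[0,0,-0.005,0,0,0,0.4],[0,0,-0.003,0,0,0,0.4],[0,0,0,0,0,0,0.4],[0,0,0,0,0,0,0.4]])

```text
t: 8.4
eef_pos: [0.5384, -0.0564, 0.0674]
tool_rot: [0.0, 0.707, 0.707, 0.0]
contact_force: [0.5, 0.6, -3.6]
gripper_width: 0.631
grasp_force: 33.5
```

Request:
jog_arm(deltas=[[0,0,-0.002,0,0,0,0.4],[0,0,-0.002,0,0,0,0.4],[0,0,0,0,0,0,0.4],[0,0,0,0,0,0,0.4]])

```text
t: 8.8
eef_pos: [0.5386, -0.0564, 0.0637]
tool_rot: [0.0, 0.707, 0.707, 0.0]
contact_force: [-1.3, 0.9, 4.3]
gripper_width: 0.629
grasp_force: 33.9
```

Contact (+4 N up), so I'll release to 0.85 and rise.

Request:
jog_arm(deltas=[[0,0,0,0,0,0,0.7],[0,0,0,0,0,0,0.85],[0,0,0,0,0,0,0.85],[0,0,0,0,0,0,0.85],[0,0,0.01,0,0,0,0.85],[0,0,0.03,0,0,0,0.85],[0,0,0.04,0,0,0,0.85],[0,0,0.04,0,0,0,0.85],[0,0,0.04,0,0,0,0.85],[0,0,0.04,0,0,0,0.85]])

```text
t: 9.8
eef_pos: [0.538, -0.0568, 0.2656]
tool_rot: [0.0, 0.707, 0.707, 0.0]
contact_force: [1.1, 0.9, -0.5]
gripper_width: 0.847
grasp_force: 0.0
```

Request:
jog_arm(deltas=[[0,0,0.035,0,0,0,0.6],[0.04,0,0,0,0,0,0.5],[0.04,0,0,0,0,0,0.5],[0.037,0,0,0,0,0,0.5],[0,0,0,0,0,0,0.5],[0,0,0,0,0,0,0.5],[0,0,0,0,0,0,0.5]])

```text
t: 10.5
eef_pos: [0.6543, -0.0571, 0.2986]
tool_rot: [-0.0, 0.708, 0.707, -0.0]
contact_force: [-0.6, 0.2, 0.2]
gripper_width: 0.495
grasp_force: 0.0
```

Run:
```python
from station import bot
from h import *
s=bot.read_camera("scene");t=bot.read_camera("top")
print(bot.get_obs()["eef_pos"])
a=s["img"][130:330,180:400];b=t["img"][120:280,200:370]
cv2.imwrite("pics/post.png",np.hstack([cv2.resize(a,(440,400),interpolation=cv2.INTER_CUBIC),cv2.resize(b,(360,400),interpolation=cv2.INTER_CUBIC)])[...,::-1])
```

```text
[ 0.65436032 -0.05685327  0.29893852]
```

View pics/post.png

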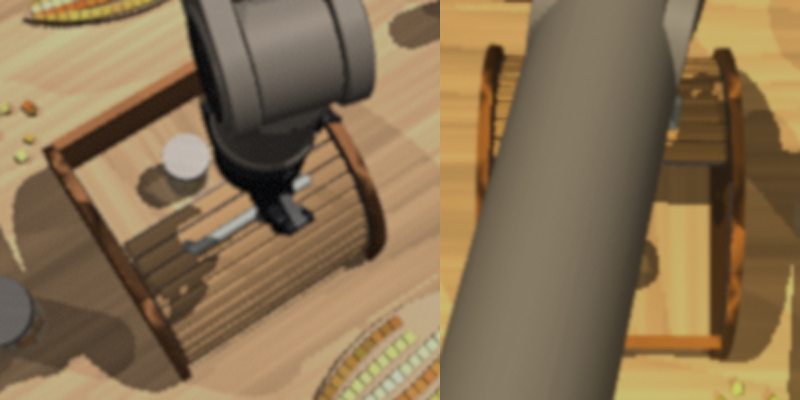

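The jar stands upright in the bin (lid at crop (187,157)), and the gripper is right above the bar. I'll descend and pinch.

Request:
jog_arm(deltas=[[0.002,0,-0.03,0,0,0,0.5],[0,0,-0.025,0,0,0,0.5],[0,0,-0.017,0,0,0,0.5],[0,0,0,0,0,0,0.5],[0,0,0,0,0,0,0.5]], newtons=20)

```text
t: 11.1
eef_pos: [0.6571, -0.0566, 0.2272]
tool_rot: [0.0, 0.707, 0.707, 0.0]
contact_force: [0.0, -0.6, 0.3]
gripper_width: 0.5
grasp_force: 0.0
```

Request:
jog_arm(deltas=[[0,0,0,0,0,0,0.2],[0,0,0,0,0,0,0.05],[0,0,0,0,0,0,0.05],[0,0,0,0,0,0,0.05],[0,0,0,0,0,0,0.05],[0,0,0,0,0,0,0.05],[0,0,0,0,0,0,0.05]])

```text
t: 11.8
eef_pos: [0.6582, -0.0566, 0.2277]
tool_rot: [0.001, 0.707, 0.707, 0.001]
contact_force: [-0.7, -0.2, 5.8]
gripper_width: 0.132
grasp_force: 21.3
```

Request:
jog_arm(deltas=[[-0.021,0,0.007,0,0,0,0.05],[-0.022,0,0.0045,0,0,0,0.05],[-0.022,0,0.0015,0,0,0,0.05],[-0.022,0,-0.001,0,0,0,0.05],[0,0,0,0,0,0,0.05],[0,0,0,0,0,0,0.05],[0,0,0,0,0,0,0.05]])

```text
t: 12.5
eef_pos: [0.5708, -0.0558, 0.2402]
tool_rot: [-0.0, 0.707, 0.707, 0.001]
contact_force: [-4.2, 2.5, 13.8]
gripper_width: 0.13
grasp_force: 22.1
```

Request:
jog_arm(deltas=[[-0.011,0,0.001,0,0,0,0.05],[-0.011,0,-0.001,0,0,0,0.05],[-0.021,0,-0.006,0,0,0,0.05],[-0.02,0,-0.009,0,0,0,0.05],[0,0,0,0,0,0,0.05],[0,0,0,0,0,0,0.05]])

```text
t: 13.1
eef_pos: [0.5059, -0.0553, 0.2227]
tool_rot: [-0.002, 0.707, 0.707, -0.001]
contact_force: [-3.8, 5.3, -1.0]
gripper_width: 0.127
grasp_force: 20.3
```

Request:
jog_arm(deltas=[[-0.019,0,-0.011,0,0,0,0.05],[-0.0175,0,-0.0135,0,0,0,0.05],[-0.016,0,-0.0155,0,0,0,0.05],[0,0,0,0,0,0,0.05],[0,0,0,0,0,0,0.05],[0,0,0,0,0,0,0.05]])

```text
t: 13.7
eef_pos: [0.4553, -0.0553, 0.183]
tool_rot: [-0.001, 0.707, 0.707, 0.0]
contact_force: [1.9, 5.5, -7.3]
gripper_width: 0.13
grasp_force: 20.4
```

Request:
jog_arm(deltas=[[-0.004,0,-0.005,0,0,0,0.05],[-0.003,0,-0.003,0,0,0,0.05],[0,0,0,0,0,0,0.05],[0,0,0,0,0,0,0.05],[0,0,0,0,0,0,0.05]])

```text
t: 14.2
eef_pos: [0.4501, -0.0554, 0.1767]
tool_rot: [0.0, 0.707, 0.707, 0.002]
contact_force: [-1.8, 6.4, 9.4]
gripper_width: 0.132
grasp_force: 22.0
```

Request:
jog_arm(deltas=[[-0.003,0,-0.003,0,0,0,0.05],[-0.002,0,-0.002,0,0,0,0.05],[0,0,0,0,0,0,0.05],[0,0,0,0,0,0,0.05]])

```text
t: 14.6
eef_pos: [0.4498, -0.0562, 0.1742]
tool_rot: [0.004, 0.707, 0.707, 0.005]
contact_force: [3.5, 4.4, 22.5]
gripper_width: 0.126
grasp_force: 24.2
```

Run:
```python
from station import bot
from h import *
s=bot.read_camera("scene")
o=bot.get_obs();print(o["eef_pos"],o["contact_force"])
from fit import W,H
v=np.load("bin.npy")
for q in(0,.09,.2): print(q,proj(s,W(v,[H(q,.065),H(q,-.065)])).round(1).tolist())
cv2.imwrite("pics/shut.png",cv2.resize(s["img"][120:320,180:400],(770,600)[:2] if 0 else (660,600),interpolation=cv2.INTER_CUBIC)[...,::-1])
```

```text
[ 0.44982049 -0.05627279  0.17421152] [ 3.58849657  4.54434917 22.79831831]
0 [[276.5, 151.2], [225.8, 181.0]]
0.09 [[279.2, 152.8], [227.8, 183.0]]
0.2 [[283.0, 155.5], [230.8, 186.4]]
```

View pics/shut.png

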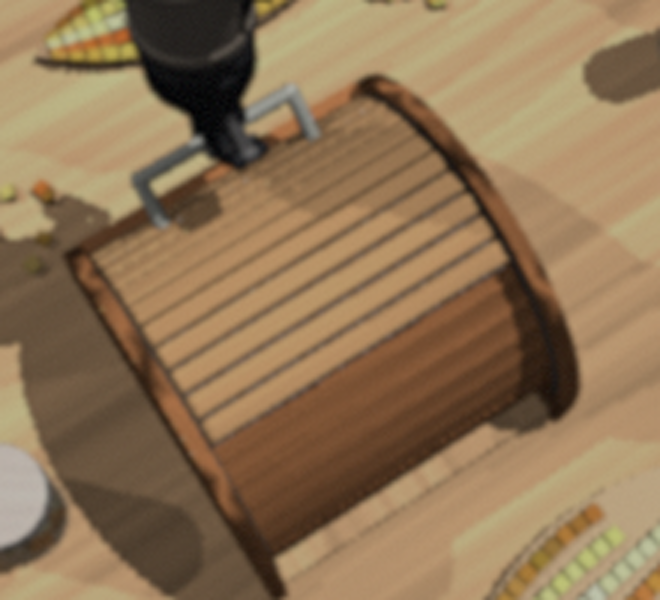

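The bar's ends sit at scene px (277,150) and (226,180), which matches q=0, and the stop force has risen to 22 N. I'll release and rise.

Request:
jog_arm(deltas=[[0,0,0.002,0,0,0,0.05],[0,0,0,0,0,0,0.3],[0,0,0,0,0,0,0.32],[0,0,0,0,0,0,0.32],[0,0,0,0,0,0,0.32]])

```text
t: 15.15
eef_pos: [0.4426, -0.0568, 0.1721]
tool_rot: [-0.0, 0.707, 0.707, -0.0]
contact_force: [-0.2, -0.2, 0.6]
gripper_width: 0.319
grasp_force: 0.0
```

Request:
jog_arm(deltas=[[0,0,0.01,0,0,0,0.32],[0,0,0.02,0,0,0,0.32],[0,0,0.03,0,0,0,0.32],[0,0,0.04,0,0,0,0.32],[0,0,0.04,0,0,0,0.32],[0,0,0,0,0,0,0.32],[0,0,0,0,0,0,0.32],[0,0,0,0,0,0,0.32]])

```text
t: 15.95
eef_pos: [0.442, -0.0565, 0.3116]
tool_rot: [-0.001, 0.707, 0.707, -0.001]
contact_force: [-0.3, 0.3, -0.0]
gripper_width: 0.32
grasp_force: 0.0
```

Run:
```python
from station import bot
from h import *
s=bot.read_camera("scene")
o=bot.get_obs();print(o["t"],o["eef_pos"],o["contact_force"])
cv2.imwrite("pics/end.png",cv2.resize(s["img"][120:320,180:400],(660,600),interpolation=cv2.INTER_CUBIC)[...,::-1])
```

```text
16.0 [ 0.44195435 -0.05652003  0.31133486] [-0.93340268  0.75226354 -0.13246019]
```

View pics/end.png

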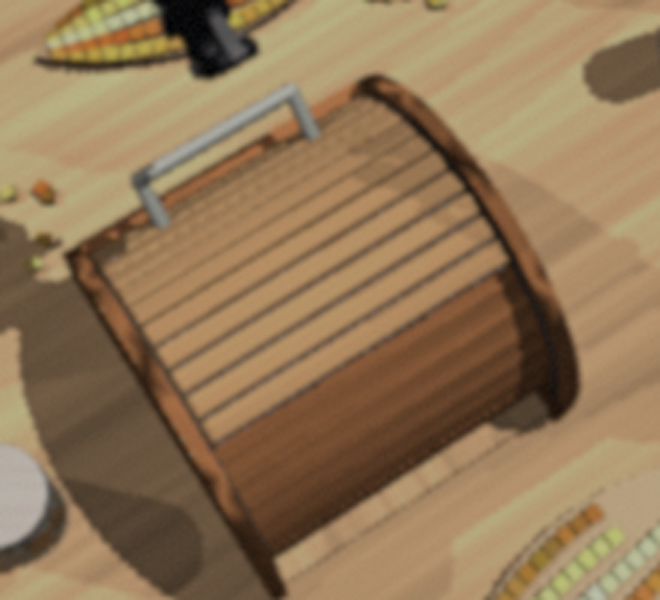

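The cover is still shut, with the bar ends unchanged at crop (292,90) and (138,180), and the gripper is clear of everything.

```bash
python3 -c "
from station import bot
print(bot.hand_in())"
```

```text
the job is handed in; nothing more can be done
None
```

The job is handed in, with no verdict returned: the short jar was upright on the bin floor when last seen before closing, the cover is shut against its stop, and the gripper is clear of everything.

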